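Rotate the sharpening stones: holder, drying rack and box

ROBOT

A 6-joint arm with a two-finger parallel gripper is mounted at the origin on the work surface. World frame = base frame: x ahead of the robot, y to its left, z up, the work surface at z = 0. Lengths are in m, angles in rad, forces in N, time in s.
With the tool pointing down it reaches from about 0.3 to 0.875 m from the base axis. Payload 6.4 kg.
Tool frame: the origin (TCP) lies on the centre line of the jaws, within the pads' length; the fingertips stand 22 mm ahead of it and the grasp point (between the pads) lies 3 mm ahead of it; z points along the fingers, y is the line along which they close (so a half turn about z gives the same grasp; the last joint's range is limited). The gripper opens to 85 mm and grips with 20 to 120 N. Pads are 22 mm wide; open, the fingers measure 114 mm over their backs; the gripper's body (76 mm by 85 mm) begins 54 mm behind the grasp point. The pads swing forward as they close: fully open they stand 13 mm farther back than shut.
Start: joints at [1.07, 0.181, 1.607, -0, 1.354, -0.206], TCP at [0.167, 0.55, 0.253] pointing down, gripper open.
Joint ranges: [-2.99, 2.99], [-0.89, 2.07], [0.3, 2.58], [-1.14, 4.28], [0, 2.63], [-3.12, 3.12]. Speed limits (rad/s): [2.57, 2.57, 3.01, 3.14, 3.14, 3.14].

INTERFACE

Orientations are given as a unit quaternion [w, x, y, z].
In Python, from bench import ctrl gives the robot as it stands. The module is installed in compiled form; this text tells all that it offers.
- The arm moves only by the tool servo_tool, never from a script. Its argument "commands" is a list of rows, each a list of 3 entries, a list of its own where there are three numbers: the shift along the tool's x, y, z in mm, then the turn about the tool's z in rad, then the finger opening in mm, from 0 to 85.4. In form: [[[dx, dy, dz], turn, jaw], ...]. A call has 1 to 20 rows; each row shifts and turns the commanded pose from where the row before left it, along the tool's axes as they then stand; what a row does not reach is not made up. A row lasts 1/8 s, in which the tool goes at most 62.5 mm and 10.7 degrees, less where a joint would pass 70% of its speed; a pose out of reach is approached as far as the arm can. A call with a gripper value outside its range is refused whole. The fingers move at their own pace and stop on an object; the grip force is fixed at half the most. Time passes only in rows, so rows that do not move let the fingers close. It gives the time, the measured TCP pose, the force, the opening and the grip force at its end, in the units of the state.
- ctrl.get_obs(): the state, without advancing time (a new reading comes with each control period).
- ctrl.camera(name): name is "side" or "top"; returns a dict with "color" (480x640x3 uint8, red, green, blue), "z_map" (480x640 float32, m along the optical axis (not along the pixel's ray), 0 where there is no reading), "fx", "fy", "cx", "cy" (pixels), "R" (3x3) and "t" (3): a world point X has camera coordinates R X + t. Camera axes: x right, y down, z forward; pixel columns grow to the right and rows downward; lengths in m; the calibration is good to about 2 mm. A picture is of the moment at which its call begins.
- ctrl.hand_in(): hands the job in; it is judged then, once.
The state is a dict: "time_s": time; "q": joint angles; "dq": joint speeds; "joint_efforts": joint torques, N m; "eef_pos": TCP position; "eef_rot": TCP orientation; "wrist_force": force on the tool from outside, world axes, zero at the start; "torque": the same for the moment, N m; "opening": opening from 0.0 (shut) to 1.0 (fully open); "grasp_force": force on a finger pad.
Only numpy, scipy, OpenCV 4.12 (cv2) and the standard library are available. Lean on these libraries where they do the work, as an engineer would, in place of code of your own. Each camera call takes 0.05 s, during which the arm holds its last target. There are 200 camera calls.

TASK

I have finished with the coarse stone in the stone holder, and the flattening stone on the drying rack is dry. Leave the coarse stone on the rack to dry, put the flattening stone away in its wooden box, and put the finishing stone from the box into the holder ready for use, each seated flat, right side up, lengthwise and in the middle of its place. Set the stones down rather than drop them, for they chip, and leave the other things on the bench where they are.

Things in the scene. Friction and masses are not known exactly. Their poses are not given: they have to be found in the camera images.
- coarse: coarse sharpening stone: plain grey block, 150 long (its x) x 50 wide (y) x 32 thick, 0.5 kg, nothing on it; origin at the centre of its underside, z up. At the start it lies in the holder.
- flattening: flattening stone: grey block 150 (x) x 50 (y) x 25, 0.4 kg, its top cut across by seven parallel grooves 7 mm deep; the sides are plain below the grooves. Origin at the centre of its underside, z up. At the start it lies on the drying rack.
- finishing: finishing stone: pale stone 130 x 50 x 16 glued on a wooden base 150 (x) x 50 (y) x 12, so 28 high with 10 mm of wood showing at each end, 0.36 kg; sides flush. Origin at the centre of the underside of the base, z up. At the start it lies in the wooden box.
- holder: stone holder, fixed to the bench: two steel rails (x) between black rubber jaws 64 wide, with a black clamp knob at +x; spans x -97 to +122. A stone rests on the jaws 30 mm above the bench, between end lips 12 mm high and 166 mm apart; sides open, no clamping needed. Origin at bench level under the middle of the seat; z up.
- rack: drying rack, fixed to the bench: pale wood, 200 (x) x 100 (y), seven slats across (along y) on two runners, flat top without lips 26 mm above the bench. Origin on the bench under its middle; z up. The stone lies along its x, across all but perhaps the end slats.
- box: lower half of the fitted stone box, dark wood, fixed to the bench: outside 186 (x) x 86 (y) x 16 high; recess 166 x 66 and 8 mm deep all round, its floor 8 mm above the bench. Origin on the bench under its middle; z up.
- bench: the wooden bench top at z = 0; there is free bench beside or between the three places where a stone can lie for a while. Its origin is of no use.
- guide: honing guide, not to be moved: small aluminium clamp with a steel roller and a brass nut, about 45 (x) x 70 (y) x 30 high; origin at the middle of its underside.
- nagura: small pale dressing stone, not to be moved: 46 (x) x 28 (y) x 22 high; origin at the centre of its underside.
- chisel: bench chisel lying beyond the work, not to be moved: wooden handle 112 long, 29 thick towards its -x, steel blade 20 wide towards its +x, 250 over all; origin at bench level between handle and blade.
There are look-alikes about, which are no part of the job. Leave any orange or yellow look-alike of the holder alone.

How it is judged:
By the outcome, as a careful person would: the job done as asked, in the order asked, and still so for the second after the job is handed in, with the robot touching nothing.
It also fails if it takes over 102 s, if anything falls off the work surface, if the arm or the gripper's body presses on something with over 40 N, if the wrist force passes 120 N, or if a joint passes its speed limit or range.

## Working session

There is one attempt and no reset: what is moved stays moved. The work goes in short steps, Python scripts to look and compute and a tool call to move; the robot and the scene stay as the last step left them, time stands still between calls to the robot, and variables do not carry over. Pictures are saved under pics/ and viewed, at most 14 in all, crops included, and the job is handed in when it is done.

Besides the shell and the picture viewer there is one more tool, called after "Request:" as a command line: name --argument value ..., lists and objects as JSON in quotes. servo_tool: Moves the arm, as the interface text tells. Its arguments: {"type":"object","properties":{"commands":{"type":"array"}},"required":["commands"]}

```bash
mkdir -p pics; cat > h.py <<'E'
import numpy as np, cv2
from bench import ctrl
def cam(n):
    c=ctrl.camera(n); c['R']=np.array(c['R']); c['t']=np.array(c['t']); return c
def save(c,f): cv2.imwrite('pics/'+f,c['color'][:,:,::-1])
def ray(c,u,v,z):
    o=-c['R'].T@c['t']; d=c['R'].T@np.array([(u-c['cx'])/c['fx'],(v-c['cy'])/c['fy'],1])
    return o+d*(z-o[2])/d[2]
def cloud(c):
    z=c['z_map'];v,u=np.mgrid[:480,:640]
    P=np.stack([(u-c['cx'])/c['fx']*z,(v-c['cy'])/c['fy']*z,z],-1)
    W=(P-c['t'])@c['R']; W[z==0]=np.nan; return W
E
python3 - <<'E'
from h import *
for n in('side','top'):
    c=cam(n); save(c,n+'0.png'); print(n,-c['R'].T@c['t'],c['fx'],c['R'].round(2).tolist())
o=ctrl.get_obs();print({k:np.round(v,3).tolist() for k,v in o.items()})
E
```

```text
side [0.32255443 0.67510481 0.73184054] 506.6009031040521 [[-0.95, -0.3, 0.0], [-0.21, 0.65, -0.73], [0.22, -0.7, -0.68]]
top [ 0.43978936 -0.00522571  1.07107148] 441.83260462342844 [[-0.02, -1.0, 0.0], [-1.0, 0.02, -0.07], [0.07, -0.01, -1.0]]
{'time_s': 0.1, 'q': [1.07, 0.181, 1.608, 0.0, 1.354, -0.206], 'dq': [-0.001, -0.003, -0.002, -0.001, 0.002, -0.001], 'joint_efforts': [0.001, -44.588, -35.224, -0.0, 0.004, 0.0], 'eef_pos': [0.167, 0.55, 0.252], 'eef_rot': [-0.0, 0.147, 0.989, -0.001], 'wrist_force': [-0.891, -1.006, 0.542], 'torque': [-0.009, -0.062, 0.057], 'grasp_force': 0.0, 'opening': 1.002}
```

View pics/top0.png

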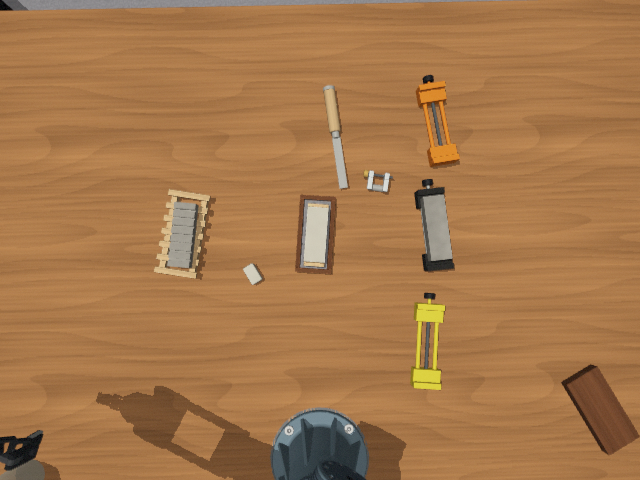

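View pics/side0.png

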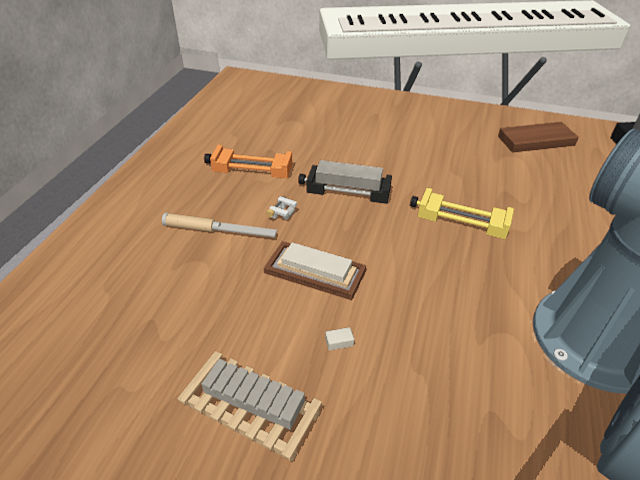

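The top view shows these candidates:

- **Holder:** the black one with the grey coarse stone is at (434,230). Its look-alikes are orange (437,122) and yellow (428,342).
- **Rack:** at (183,235), carrying the grooved flattening stone.
- **Box:** at (317,234), holding the pale finishing stone. The brown block at (600,410) looks similar.
- **Finishing stone:** the nagura at (253,274) could be taken for it.

By the description I choose the black holder, the rack stone and the box stone.

```bash
cat >> h.py <<'E'
def masks(c):
    hsv=cv2.cvtColor(c['color'],cv2.COLOR_RGB2HSV); return hsv[...,0].astype(int),hsv[...,1].astype(int),hsv[...,2].astype(int)
def rect(P):
    (x,y),(w,h),a=cv2.minAreaRect((P[:,:2]*1000).astype(np.float32))
    if w<h: w,h,a=h,w,a+90
    return np.round([x,y,w,h,(a+90)%180-90],1)
E
python3 - <<'E'
from h import *
R0={'flattening':(150,.245,.355),'finishing':(0,-.04,.06),'coarse':(0,-.32,-.22)}
out=[]
for n in('top','side'):
    c=cam(n);W=cloud(c);H,S,V=masks(c)
    print(n,'bench z mm',np.nanmedian(W[...,2])*1000)
    for nm,(yc,y0,y1) in dict(rack=(0,.2,.42),box=(0,-.07,.10),holder=(0,-.36,-.18)).items():
        m=(W[...,1]>y0)&(W[...,1]<y1)&(W[...,0]>.38)&(W[...,0]<.68)&(W[...,2]>.004)
        if nm=='box': m&=~((W[...,0]>.60)&(W[...,1]<0))
        z=W[...,2][m]*1000
        h,_=np.histogram(z,np.arange(4,80,3)); print(nm,m.sum(),'hist',h.tolist())
        zt=np.percentile(z,90)
        t=m&(abs(W[...,2]*1000-zt)<4); print('  stone top z',np.median(W[...,2][t])*1000,rect(W[t]))
    if n=='top':
        im=c['color'][170:290,140:470]
        cv2.imwrite('pics/crop1.png',cv2.resize(im,None,fx=2.4,fy=2.4,interpolation=cv2.INTER_CUBIC)[:,:,::-1])
E
```

```text
top bench z mm 0.5934698478352757
rack 3520 hist [348, 27, 26, 70, 235, 197, 250, 577, 238, 40, 18, 22, 90, 188, 186, 578, 388, 40, 2, 0, 0, 0, 0, 0, 0]
  stone top z 51.5566874618355 [530.  307.1 149.8  52.1  -6.5]
box 2804 hist [305, 257, 168, 318, 405, 151, 28, 1, 3, 118, 608, 399, 43, 0, 0, 0, 0, 0, 0, 0, 0, 0, 0, 0, 0]
  stone top z 36.65999099842276 [524.4  -3.3 129.7  49.8  -5.5]
holder 2552 hist [196, 11, 15, 29, 37, 39, 38, 57, 126, 83, 43, 161, 166, 55, 14, 20, 18, 49, 343, 825, 222, 5, 0, 0, 0]
  stone top z 62.52339649088283 [ 531.4 -282.5  149.2   50.9    5.1]
side bench z mm 0.002687688563909848
rack 7091 hist [97, 53, 61, 63, 440, 315, 488, 1743, 274, 94, 112, 95, 149, 422, 312, 1717, 652, 4, 0, 0, 0, 0, 0, 0, 0]
  stone top z 51.18661362675407 [531.6 307.4 151.7  51.9  -6.5]
box 3198 hist [127, 276, 221, 445, 436, 167, 72, 81, 78, 113, 875, 302, 5, 0, 0, 0, 0, 0, 0, 0, 0, 0, 0, 0, 0]
  stone top z 36.04139579112091 [525.9  -3.  131.4  54.7  -6.3]
holder 2495 hist [50, 48, 45, 87, 119, 135, 72, 69, 125, 104, 92, 165, 162, 74, 78, 69, 62, 72, 242, 587, 38, 0, 0, 0, 0]
  stone top z 61.71722228534776 [ 532.5 -282.4  149.3   56.2    4.9]
```

View pics/crop1.png

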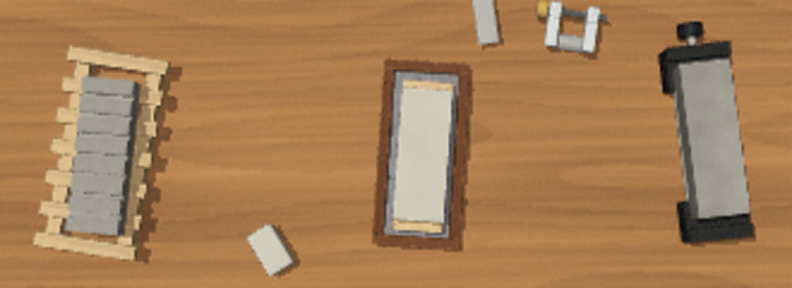

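The crop shows the grooved stone on the rack, the pale stone in the dark box and the plain grey stone in the black holder, so the choice holds. Heights of 51, 36 and 62 mm match the text from both views. Next I measure the places.

```bash
python3 - <<'E'
from h import *
for n in('top','side'):
    c=cam(n);W=cloud(c);H,S,V=masks(c);X,Y,Z=[W[...,i]*1000 for i in range(3)]
    def big(m):
        k,l,st,_=cv2.connectedComponentsWithStats(m.astype(np.uint8)); 
        return l==1+np.argmax(st[1:,4])
    m=(X>380)&(X<680)&(Y>200)&(Y<420)&(Z>21)&(Z<31)&(S>50); print(n,'rack',np.median(Z[m]),rect(W[m]))
    m=(X>410)&(X<640)&(Y>-70)&(Y<70)&(Z>12)&(Z<20)&(S>80)&(V<140); m=big(m);print(' box',np.median(Z[m]),rect(W[m]))
    m=(X>380)&(X<700)&(Y>-360)&(Y<-200)&(V<75)&(Z>33)&(Z<50)
    k,l,st,_=cv2.connectedComponentsWithStats(m.astype(np.uint8))
    for i in range(1,k):
        if st[i,4]>25: P=W[l==i]; print(' holder part',st[i,4],np.median(P[:,2])*1000,rect(P), (P.min(0)*1000).round(),(P.max(0)*1000).round())
    print(' holder all',rect(W[m]))
E
```

```text
top rack 26.51101840431365 [535.1 313.9 200.  101.5 -10.2]
 box 16.2587177258998 [527.3  -1.9 186.2  86.1  -5.1]
 holder part 161 40.023345415868334 [ 619.4 -275.8   61.2   14.7  -85.4] [ 611. -306.   33.] [ 629. -245.   48.]
 holder part 158 40.175233491631495 [ 442.3 -291.4   62.3   14.9  -85. ] [ 434. -323.   33.] [ 450. -260.   45.]
 holder all [ 530.8 -283.6  192.7   62.3    5. ]
side rack 26.0966278879432 [536.  313.8 201.  101.8 -10. ]
 box 15.66605571236521 [527.9  -0.6 185.3  88.5  -4.8]
 holder part 82 39.17359438686137 [ 619.4 -272.9   61.3   13.9  -87.5] [ 611. -304.   33.] [ 628. -242.   42.]
 holder part 103 39.491984609348506 [ 442.2 -290.9   64.1   13.5  -85.5] [ 434. -323.   33.] [ 450. -259.   44.]
 holder all [ 531.5 -282.5  193.4   64.1    5.4]
```

Request:
servo_tool --commands '[[[-40, -40, 0], 0, 60], [[-40, -40, 0], 0.1, 60], [[-40, -40, 0], 0.1, 60], [[-40, -40, 0], 0, 60], [[-40, -40, 0], 0, 60], [[-40, -40, 0], 0, 60], [[0, 0, 0], 0, 60], [[0, 0, 0], 0, 60]]'

```text
time_s: 1.3
eef_pos: [0.2907, 0.2356, 0.2535]
eef_rot: [0.0, 0.246, 0.969, 0.0]
wrist_force: [0.9, 0.2, 0.1]
opening: 0.705
grasp_force: 0.0
```

```bash
python3 - <<'E'
from h import *
for n in('side','top'):
    c=cam(n);W=cloud(c);X,Y,Z=[W[...,i]*1000 for i in range(3)]
    m=(abs(X-291)<70)&(abs(Y-236)<70)&(Z>150)&(Z<330)
    print(n,m.sum(),np.histogram(Z[m],np.arange(205,300,5)))
    if m.sum(): print(np.percentile(Z[m],[0,.5,1,2,5]))
    if n=='side':
        v,u=np.where(m); print(u.min(),u.max(),v.min(),v.max())
        im=c['color'][max(0,v.min()-20):v.max()+20,max(0,u.min()-20):u.max()+20]
        cv2.imwrite('pics/tip.png',cv2.resize(im,None,fx=3,fy=3)[:600,:800,::-1])
E
```

```text
side 1920 (array([  0,   0,   0,   0,   0,   0,  23,  60,  80,  82,  93,  69,  60,
        58,  32,  70, 119, 162]), array([205, 210, 215, 220, 225, 230, 235, 240, 245, 250, 255, 260, 265,
       270, 275, 280, 285, 290, 295]))
[235.96373197 238.06435096 239.61101578 241.65799303 246.35333591]
407 486 257 330
top 557 (array([ 0,  0,  0,  0,  0,  0,  3,  9, 12, 16, 13, 11,  8,  7,  6, 27, 86,
       84]), array([205, 210, 215, 220, 225, 230, 235, 240, 245, 250, 255, 260, 265,
       270, 275, 280, 285, 290, 295]))
[236.07945909 240.32479047 242.50991281 244.72058891 250.94432289]
```

```bash
cat > go.py <<'E'
import sys
from h import *
x,y,z,a=map(float,sys.argv[1:5])
o=ctrl.get_obs(); p=np.array(o['eef_pos'])*1000; q=o['eef_rot']
cur=np.degrees(2*np.arctan2(q[2],q[1])); d=(a+180-cur+90)%180-90
f=np.radians(cur+d); D=np.array([x,y])-p[:2]
tx=np.array([np.cos(f),np.sin(f)]); ty=np.array([np.sin(f),-np.cos(f)])
print('t',round(o['time_s'],2),'pos',p.round(1),'tool-x deg',round(cur,2),'turn',round(-np.radians(d),4),'then dx,dy',round(D@tx,1),round(D@ty,1),'dz',round(p[2]-z,1),'open',round(o['opening'],3),'F',np.round(o['wrist_force'],1),'q6',round(o['q'][5],2))
E
python3 go.py 530.5 307.2 55.5 -6.5
```

```text
t 1.4 pos [290.2 236.4 253.3] tool-x deg 151.74 turn -0.3798 then dx,dy -230.7 97.6 dz 197.8 open 0.703 F [-0.2  0.3  0.4] q6 -0.71
```

Request:
servo_tool --commands '[[[0, 0, 10], -0.13, 66], [[0, 0, 10], -0.13, 66], [[0, 0, 10], -0.12, 66], [[-46, 19.5, 20], 0, 66], [[-46, 19.5, 20], 0, 66], [[-46, 19.5, 20], 0, 66], [[-46, 19.5, 20], 0, 66], [[-46, 19.5, 20], 0, 66], [[0, 0, 0], 0, 66], [[0, 0, 0], 0, 66], [[0, 0, 0], 0, 66]]'

```text
time_s: 2.78
eef_pos: [0.5293, 0.3069, 0.1244]
eef_rot: [0.001, 0.057, 0.998, 0.0]
wrist_force: [0.9, -0.4, 0.4]
opening: 0.773
grasp_force: 0.0
```

```bash
python3 go.py 530.5 307.2 55.5 -6.5
```

```text
t 2.77 pos [529.3 306.9 124.4] tool-x deg 173.52 turn 0.0003 then dx,dy -1.1 0.4 dz 68.9 open 0.773 F [ 0.9 -0.4  0.4] q6 -1.13
```

Request:
servo_tool --commands '[[[-1, 0.4, 25], 0, 66], [[0, 0, 25], 0, 66], [[0, 0, 12], 0, 66], [[0, 0, 6], 0, 66], [[0, 0, 0], 0, 66], [[0, 0, 0], 0, 48], [[0, 0, 0], 0, 45], [[0, 0, 0], 0, 45], [[0, 0, 0], 0, 45], [[0, 0, 0], 0, 45], [[0, 0, 0], 0, 45]]'

```text
time_s: 4.15
eef_pos: [0.5321, 0.3068, 0.0568]
eef_rot: [0.001, 0.057, 0.998, 0.0]
wrist_force: [-1.3, 0.2, 7.1]
opening: 0.567
grasp_force: 64.0
```

Request:
servo_tool --commands '[[[0, 0, -10], 0, 45], [[0, 0, -25], 0, 45], [[0, 0, -25], 0, 45], [[0, 0, 0], 0, 45]]'

```text
time_s: 4.65
eef_pos: [0.5326, 0.3067, 0.1174]
eef_rot: [0.002, 0.057, 0.998, 0.001]
wrist_force: [0.5, -0.5, -3.7]
opening: 0.566
grasp_force: 63.3
```

```bash
python3 go.py 570 155 29.5 -6.5; python3 - <<'E'
from h import *
c=cam('top');print(ray(c,253,274,.022),ray(c,378,181,.03))
c=cam('side');save(c,'lift.png')
W=cloud(c)*1000;X,Y,Z=W[...,0],W[...,1],W[...,2];H,S,V=masks(c)
m=(abs(X-531)<90)&(abs(Y-307)<50)&(Z>60)&(Z<125)
print(np.percentile(Z[m],[1,50]),rect(W[m&(abs(X-531)>30)]/1000)); 
E
```

```text
t 4.65 pos [532.6 306.7 117.4] tool-x deg 173.42 turn -0.0014 then dx,dy -54.4 -146.5 dz 87.9 open 0.566 F [ 0.5 -0.5 -3.7] q6 -1.13
[0.43446897 0.14734975 0.022     ] [ 0.64840004 -0.15471051  0.03      ]
[ 86.46141697 109.35897885] [530.7 307.1 151.4  52.4  -6.5]
```

View pics/lift.png

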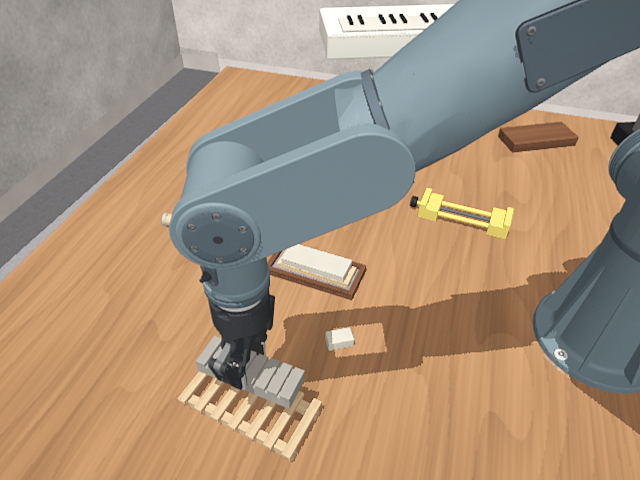

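The lifted stone hangs level in the gripper at (250,365) and the rack below is clear. I take it to free bench between the rack and the box.

Request:
servo_tool --commands '[[[-14, -37, 0], 0, 45], [[-14, -37, 0], 0, 45], [[-14, -37, 15], 0, 45], [[-12, -35.5, 20], 0, 45], [[0, 0, 25], 0, 45], [[0, 0, 15], 0, 45], [[0, 0, 6], 0, 45], [[0, 0, 0], 0, 45], [[0, 0, 0], 0, 45]]'

```text
time_s: 5.88
eef_pos: [0.5687, 0.1551, 0.0352]
eef_rot: [0.001, 0.057, 0.998, 0.0]
wrist_force: [0.1, 0.5, -3.8]
opening: 0.563
grasp_force: 63.6
```

```bash
python3 go.py 570 155 30.8 -6.5
```

```text
t 5.88 pos [568.7 155.1  35.2] tool-x deg 173.47 turn -0.0006 then dx,dy -1.3 0.0 dz 4.4 open 0.563 F [ 0.1  0.5 -3.8] q6 -1.39
```

Request:
servo_tool --commands '[[[0, 0, 2], 0, 45], [[0, 0, 1], 0, 45], [[0, 0, 1], 0, 45], [[0, 0, 0.5], 0, 45], [[0, 0, 0], 0, 45]]'

```text
time_s: 6.5
eef_pos: [0.5682, 0.1546, 0.0307]
eef_rot: [0.0, 0.057, 0.998, 0.0]
wrist_force: [-4.0, -1.3, 5.4]
opening: 0.564
grasp_force: 64.8
```

Request:
servo_tool --commands '[[[0, 0, 0], 0, 66], [[0, 0, 0], 0, 66], [[0, 0, 0], 0, 66], [[0, 0, -20], 0, 66], [[0, 0, -40], 0, 66], [[0, 0, -50], 0, 66], [[0, 0, 0], 0, 66], [[0, 0, 0], 0, 66]]'

```text
time_s: 7.5
eef_pos: [0.5682, 0.1546, 0.1407]
eef_rot: [0.001, 0.057, 0.998, 0.0]
wrist_force: [-0.2, -0.3, -0.5]
opening: 0.771
grasp_force: 0.0
```

```bash
python3 go.py 531.8 -282.5 60 5; python3 - <<'E'
from h import *
for n in('side','top'):
    c=cam(n); W=cloud(c)*1000;X,Y,Z=W[...,0],W[...,1],W[...,2]
    m=(abs(X-570)<100)&(abs(Y-155)<50)&(Z>21)&(Z<30)
    print(rect(W[m]/1000),np.median(Z[m]))
E
```

```text
t 7.5 pos [568.2 154.6 140.7] tool-x deg 173.43 turn -0.202 then dx,dy 74.3 -432.3 dz 80.7 open 0.771 F [-0.2 -0.3 -0.5] q6 -1.39
[567.9 155.2 151.2  53.8  -6.5] 25.02884752037168
[565.2 141.4 148.6  24.4  -5.4] 25.48099288375571
```

Request:
servo_tool --commands '[[[0, 0, 0], -0.1, 66], [[0, 0, 0], -0.102, 66], [[9, -54, 0], 0, 66], [[9, -54, 0], 0, 66], [[9, -54, 0], 0, 66], [[9, -54, 0], 0, 66], [[9, -54, 0], 0, 66], [[9, -54, 0], 0, 66], [[10, -54, 0], 0, 66], [[10, -54, 0], 0, 66], [[0, 0, 0], 0, 66], [[0, 0, 0], 0, 66], [[0, 0, 0], 0, 66]]'

```text
time_s: 9.22
eef_pos: [0.5319, -0.2805, 0.1391]
eef_rot: [-0.001, -0.044, 0.999, 0.001]
wrist_force: [-0.8, -0.4, -0.3]
opening: 0.774
grasp_force: 0.0
```

```bash
python3 go.py 531.8 -282.5 60 5
```

```text
t 9.22 pos [ 531.9 -280.5  139.1] tool-x deg 185.09 turn 0.0015 then dx,dy 0.2 -2.0 dz 79.1 open 0.774 F [-0.8 -0.4 -0.3] q6 -2.34
```

Request:
servo_tool --commands '[[[0, -2, 30], 0, 66], [[0, 0, 30], 0, 66], [[0, 0, 12], 0, 66], [[0, 0, 7], 0, 66], [[0, 0, 0], 0, 66], [[0, 0, 0], 0, 48], [[0, 0, 0], 0, 45], [[0, 0, 0], 0, 45], [[0, 0, 0], 0, 45], [[0, 0, 0], 0, 45], [[0, 0, 0], 0, 45]]'

```text
time_s: 10.6
eef_pos: [0.533, -0.2848, 0.0623]
eef_rot: [0.001, -0.044, 0.999, -0.001]
wrist_force: [-0.4, 1.7, 5.9]
opening: 0.57
grasp_force: 64.9
```

```bash
python3 go.py 531.8 -282.5 60 5
```

```text
t 10.6 pos [ 533.  -284.8   62.3] tool-x deg 185.0 turn -0.0001 then dx,dy 1.0 2.3 dz 2.3 open 0.57 F [-0.4  1.7  5.9] q6 -2.35
```

Request:
servo_tool --commands '[[[0, 0, -10], 0, 45], [[0, 0, -25], 0, 45], [[0, 0, -40], 0, 45], [[0, 0, -15], 0, 45], [[0, 0, 0], 0, 45], [[0, 0, 0], 0, 45]]'

```text
time_s: 11.35
eef_pos: [0.5311, -0.2834, 0.1489]
eef_rot: [-0.001, -0.044, 0.999, 0.001]
wrist_force: [0.3, 0.3, -5.0]
opening: 0.568
grasp_force: 63.9
```

```bash
python3 go.py 535.5 313.8 56 -10.1; python3 - <<'E'
from h import *
for n in('side','top'):
    c=cam(n);W=cloud(c)*1000;X,Y,Z=W[...,0],W[...,1],W[...,2]
    m=(abs(X-531)<100)&(abs(Y+282)<50)&(Z>112)&(Z<165); r=m&(abs(X-531)>35)
    t=r&(abs(Z-np.median(Z[r]))<6)
    print(n,np.percentile(Z[r],[1,50,95]),rect(W[t]/1000))
E
```

```text
t 11.35 pos [ 531.1 -283.4  148.9] tool-x deg 184.99 turn 0.2634 then dx,dy 100.4 588.7 dz 92.9 open 0.568 F [ 0.3  0.3 -5. ] q6 -2.35
side [117.86828516 146.41924182 150.05142076] [ 531.4 -281.7  150.    54.8    5.1]
top [121.67997418 148.14467094 151.13808413] [ 542.6 -280.9  124.4   50.3    5.3]
```

Request:
servo_tool --commands '[[[0, 0, 0], 0.09, 45], [[0, 0, 0], 0.09, 45], [[0, 0, 0], 0.083, 45], [[9, 53.5, 0], 0, 45], [[9, 53.5, 0], 0, 45], [[9, 53.5, 0], 0, 45], [[9, 53.5, 0], 0, 45], [[9, 53.5, 0], 0, 45], [[9, 53.5, 0], 0, 45], [[9, 53.5, 0], 0, 45], [[9, 53.5, 0], 0, 45], [[9, 53.5, 0], 0, 45], [[9, 53.5, 0], 0, 45], [[10, 53, 0], 0, 45], [[0, 0, 0], 0, 45], [[0, 0, 0], 0, 45], [[0, 0, 0], 0, 45], [[0, 0, 0], 0, 45]]'

```text
time_s: 13.7
eef_pos: [0.5368, 0.311, 0.1507]
eef_rot: [-0.0, 0.089, 0.996, -0.0]
wrist_force: [0.5, 0.2, -3.6]
opening: 0.568
grasp_force: 64.6
```

```bash
python3 go.py 535.5 313.2 58.3 -10.1; python3 - <<'E'
from h import *
c=cam('side');W=cloud(c)*1000;X,Y,Z=W[...,0],W[...,1],W[...,2]
r=(abs(X-535)<100)&(abs(Y-314)<60)&(Z>112)&(Z<165)&(abs(X-535)>35)
t=r&(abs(Z-np.median(Z[r]))<6)
print(np.percentile(Z[r],[1,50,95]),rect(W[r]/1000),rect(W[t]/1000))
E
```

```text
t 13.7 pos [536.8 311.  150.7] tool-x deg 169.83 turn -0.0012 then dx,dy 1.7 1.9 dz 92.4 open 0.568 F [ 0.5  0.2 -3.6] q6 -1.06
[121.67602587 150.02393675 152.10846873] [536.5 312.5 150.5  51.3  -9.5] [536.4 312.4 150.1  51.   -9.5]
```

Request:
servo_tool --commands '[[[0.9, 1.2, 30], 0.006, 45], [[0, 0, 30], 0, 45], [[0, 0, 18], 0, 45], [[0, 0, 8], 0, 45], [[0, 0, 2], 0, 45], [[0, 0, 1], 0, 45], [[0, 0, 1], 0, 45], [[0, 0, 0], 0, 45]]'

```text
time_s: 14.75
eef_pos: [0.5361, 0.3137, 0.0613]
eef_rot: [0.0, 0.091, 0.996, 0.0]
wrist_force: [0.2, -0.1, -5.3]
opening: 0.573
grasp_force: 64.6
```

```bash
python3 go.py 535.5 313.2 58.3 -10.1
```

```text
t 14.75 pos [536.1 313.7  61.3] tool-x deg 169.59 turn -0.0055 then dx,dy 0.5 -0.6 dz 3.0 open 0.573 F [ 0.2 -0.1 -5.3] q6 -1.05
```

Request:
servo_tool --commands '[[[0, 0, 1], 0, 45], [[0, 0, 0.8], 0, 45], [[0, 0, 0.7], 0, 45], [[0, 0, 0.5], 0, 45], [[0, 0, 0], 0, 45]]'

```text
time_s: 15.38
eef_pos: [0.5359, 0.3136, 0.0583]
eef_rot: [0.0, 0.091, 0.996, -0.0]
wrist_force: [-4.0, -1.3, 2.9]
opening: 0.571
grasp_force: 65.5
```

Contact. I release, rise, and look.

Request:
servo_tool --commands '[[[0, 0, 0], 0, 66], [[0, 0, 0], 0, 66], [[0, 0, 0], 0, 66], [[0, 0, -20], 0, 66], [[0, 0, -40], 0, 66], [[0, 0, -40], 0, 66], [[0, -50, 0], 0, 66], [[0, -50, 0], 0, 66], [[0, -50, 0], 0, 66], [[0, -50, 0], 0, 66], [[0, -50, 0], 0, 66], [[0, -50, 0], 0, 66], [[0, 0, 0], 0, 66], [[0, 0, 0], 0, 66]]'

```text
time_s: 17.12
eef_pos: [0.4822, 0.0185, 0.1589]
eef_rot: [0.001, 0.091, 0.996, 0.0]
wrist_force: [0.2, 0.7, 0.4]
opening: 0.772
grasp_force: 0.0
```

```bash
python3 go.py 525.3 -3.2 39 -5.6; python3 - <<'E'
from h import *
for n in('side','top'):
    c=cam(n); W=cloud(c)*1000;X,Y,Z=W[...,0],W[...,1],W[...,2]
    m=(abs(X-535)<120)&(abs(Y-314)<70)
    t=m&(abs(Z-58)<5);print(n,rect(W[t]/1000),np.median(Z[t]))
E
```

```text
t 17.12 pos [482.2  18.5 158.9] tool-x deg 169.53 turn -0.085 then dx,dy -45.0 -17.4 dz 119.9 open 0.772 F [0.2 0.7 0.4] q6 -1.6
side [535.6 314.8 150.9  51.5 -10.5] 58.20202631137176
top [534.6 314.  149.9  51.6 -10. ] 58.4816391265074
```

Request:
servo_tool --commands '[[[-22.5, -8.7, 20], -0.085, 66], [[-22.5, -8.7, 20], 0, 66], [[0, 0, 20], 0, 66], [[0, 0, 20], 0, 66], [[0, 0, 0], 0, 66], [[0, 0, 0], 0, 66]]'

```text
time_s: 17.98
eef_pos: [0.5242, -0.0042, 0.0785]
eef_rot: [0.0, 0.048, 0.999, -0.0]
wrist_force: [0.6, -0.1, 0.8]
opening: 0.769
grasp_force: 0.0
```

```bash
python3 go.py 525.3 -3.2 37.5 -5.6
```

```text
t 17.98 pos [524.2  -4.2  78.5] tool-x deg 174.53 turn 0.0023 then dx,dy -1.0 1.1 dz 41.0 open 0.769 F [ 0.6 -0.1  0.8] q6 -1.71
```

Request:
servo_tool --commands '[[[-1, 1, 20], 0, 66], [[0, 0, 12], 0, 66], [[0, 0, 6], 0, 66], [[0, 0, 3], 0, 66], [[0, 0, 0], 0, 66]]'

```text
time_s: 18.6
eef_pos: [0.525, -0.0041, 0.037]
eef_rot: [0.0, 0.048, 0.999, -0.0]
wrist_force: [-0.1, 0.7, 0.2]
opening: 0.774
grasp_force: 0.0
```

Request:
servo_tool --commands '[[[0, 0, 0], 0, 50], [[0, 0, 0], 0, 45], [[0, 0, 0], 0, 45], [[0, 0, 0], 0, 45], [[0, 0, 0], 0, 45], [[0, 0, 0], 0, 45]]'

```text
time_s: 19.35
eef_pos: [0.5253, -0.0041, 0.0376]
eef_rot: [0.0, 0.048, 0.999, -0.0]
wrist_force: [-1.2, 0.5, 6.3]
opening: 0.571
grasp_force: 63.5
```

Request:
servo_tool --commands '[[[0, 0, -8], 0, 45], [[0, 0, -20], 0, 45], [[0, 0, -25], 0, 45], [[0, 0, -17], 0, 45], [[0, 0, 0], 0, 45], [[0, 0, 0], 0, 45]]'

```text
time_s: 20.1
eef_pos: [0.5241, -0.0039, 0.106]
eef_rot: [-0.001, 0.048, 0.999, 0.0]
wrist_force: [1.0, -0.3, -4.3]
opening: 0.57
grasp_force: 63.2
```

```bash
python3 go.py 490 -140 29.6 -5.6; python3 - <<'E'
from h import *
c=cam('side');save(c,'fin.png');W=cloud(c)*1000;X,Y,Z=W[...,0],W[...,1],W[...,2]
r=(abs(X-525)<100)&(abs(Y+3)<50)&(Z>70)&(Z<120)&(abs(X-525)>35)
print(np.percentile(Z[r],[1,50,95]),rect(W[r]/1000))
E
```

```text
t 20.1 pos [524.1  -3.9 106. ] tool-x deg 174.45 turn 0.0009 then dx,dy 20.7 -138.8 dz 76.4 open 0.57 F [ 1.  -0.3 -4.3] q6 -1.71
[ 77.52619082 101.71461857 105.98505001] [524.9  -3.2 151.4  55.   -5.3]
```

View pics/fin.png

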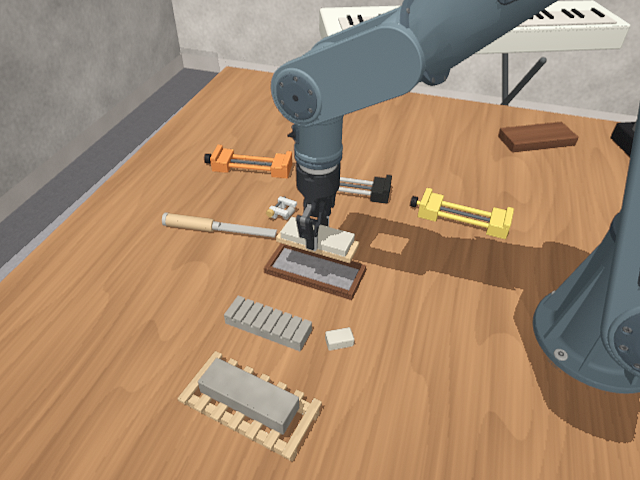

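The coarse stone sits centred on the rack at (250,392), the flattening stone waits on the bench at (268,322), and the finishing stone is held level over the empty box at (318,240). I park the finishing stone on the bench so the placings keep the order asked.

Request:
servo_tool --commands '[[[5, -35, 0], 0, 45], [[5, -35, 0], 0, 45], [[5, -35, 0], 0, 45], [[5.7, -34, 10], 0, 45], [[0, 0, 25], 0, 45], [[0, 0, 25], 0, 45], [[0, 0, 10], 0, 45], [[0, 0, 2], 0, 45], [[0, 0, 1], 0, 45], [[0, 0, 0], 0, 45], [[0, 0, 0], 0, 45]]'

```text
time_s: 21.52
eef_pos: [0.4913, -0.1406, 0.0345]
eef_rot: [0.001, 0.048, 0.999, -0.0]
wrist_force: [-0.3, 0.3, -3.3]
opening: 0.569
grasp_force: 63.4
```

```bash
python3 go.py 490 -140 29.6 -5.6
```

```text
t 21.52 pos [ 491.3 -140.6   34.5] tool-x deg 174.46 turn 0.0011 then dx,dy 1.3 0.5 dz 4.9 open 0.569 F [-0.3  0.3 -3.3] q6 -1.99
```

Request:
servo_tool --commands '[[[0, 0, 2], 0, 45], [[0, 0, 1], 0, 45], [[0, 0, 1], 0, 45], [[0, 0, 0.5], 0, 45], [[0, 0, 0], 0, 45]]'

```text
time_s: 22.15
eef_pos: [0.4907, -0.1404, 0.0296]
eef_rot: [-0.0, 0.048, 0.999, 0.0]
wrist_force: [-3.0, 0.7, 2.4]
opening: 0.571
grasp_force: 64.2
```

Request:
servo_tool --commands '[[[0, 0, 0], 0, 66], [[0, 0, 0], 0, 66], [[0, 0, 0], 0, 66], [[0, 0, -20], 0, 66], [[0, 0, -40], 0, 66], [[0, 0, -20], 0, 66], [[-9, 50, 0], 0, 66], [[-9, 50, 0], 0, 66], [[-9, 50, 0], 0, 66], [[-9, 50, 0], 0, 66], [[-9, 50, 0], 0, 66], [[-5, 35, 0], 0.017, 66], [[0, 0, 0], 0, 66], [[0, 0, 0], 0, 66], [[0, 0, 0], 0, 66]]'

```text
time_s: 24.02
eef_pos: [0.5679, 0.1373, 0.1092]
eef_rot: [-0.0, 0.057, 0.998, -0.0]
wrist_force: [-0.2, 0.7, -0.3]
opening: 0.774
grasp_force: 0.0
```

```bash
python3 go.py 568 154.8 29.5 -6.5; python3 - <<'E'
from h import *
c=cam('side'); W=cloud(c)*1000;X,Y,Z=W[...,0],W[...,1],W[...,2]
m=(abs(X-490)<100)&(abs(Y+140)<50)&(Z>6)&(Z<40);print(rect(W[m]/1000),np.percentile(Z[m],90))
E
```

```text
t 24.02 pos [567.9 137.3 109.2] tool-x deg 173.41 turn -0.0016 then dx,dy 1.9 17.4 dz 79.7 open 0.774 F [-0.2  0.7 -0.3] q6 -1.42
[ 491.6 -138.6  150.6   55.2   -5.5] 29.23012540358475
```

Request:
servo_tool --commands '[[[1.9, 17.4, 0], 0, 66], [[0, 0, 30], 0, 66], [[0, 0, 30], 0, 66], [[0, 0, 14], 0, 66], [[0, 0, 6], 0, 66], [[0, 0, 0], 0, 66], [[0, 0, 0], 0, 50], [[0, 0, 0], 0, 45], [[0, 0, 0], 0, 45], [[0, 0, 0], 0, 45], [[0, 0, 0], 0, 45], [[0, 0, 0], 0, 45]]'

```text
time_s: 25.58
eef_pos: [0.5693, 0.1558, 0.0309]
eef_rot: [0.001, 0.057, 0.998, -0.0]
wrist_force: [-2.2, -1.4, 6.1]
opening: 0.569
grasp_force: 63.8
```

Request:
servo_tool --commands '[[[0, 0, -10], 0, 45], [[0, 0, -25], 0, 45], [[0, 0, -30], 0, 45], [[0, 0, 0], 0, 45], [[0, 0, 0], 0, 45]]'

```text
time_s: 26.2
eef_pos: [0.5673, 0.1559, 0.0933]
eef_rot: [-0.001, 0.057, 0.998, -0.0]
wrist_force: [-0.0, 0.4, -4.5]
opening: 0.565
grasp_force: 63.3
```

```bash
python3 go.py 527.5 -2.3 37.5 -5.0; python3 - <<'E'
from h import *
c=cam('side');W=cloud(c)*1000;X,Y,Z=W[...,0],W[...,1],W[...,2]
r=(abs(X-568)<100)&(abs(Y-155)<50)&(Z>55)&(Z<110)&(abs(X-568)>35)
print(np.percentile(Z[r],[1,50,95]),rect(W[r]/1000))
E
```

```text
t 26.2 pos [567.3 155.9  93.3] tool-x deg 173.48 turn -0.0265 then dx,dy 25.9 -161.1 dz 55.8 open 0.565 F [-0.   0.4 -4.5] q6 -1.39
[63.03733838 85.89851202 89.11488566] [565.8 157.1 151.3  53.6  -6.8]
```

Request:
servo_tool --commands '[[[0, 0, 0], -0.0265, 45], [[6.5, -40.3, 0], 0, 45], [[6.5, -40.3, 0], 0, 45], [[6.5, -40.3, 0], 0, 45], [[6.4, -40.2, 0], 0, 45], [[0, 0, 20], 0, 45], [[0, 0, 0], 0, 45], [[0, 0, 0], 0, 45]]'

```text
time_s: 27.25
eef_pos: [0.5283, -0.0019, 0.0742]
eef_rot: [-0.0, 0.043, 0.999, 0.0]
wrist_force: [0.4, -0.3, -4.4]
opening: 0.568
grasp_force: 63.6
```

```bash
python3 go.py 527.5 -2.3 38.9 -5.0; python3 - <<'E'
from h import *
c=cam('side');W=cloud(c)*1000;X,Y,Z=W[...,0],W[...,1],W[...,2];H,S,V=masks(c)
r=(abs(X-527)<100)&(abs(Y)<50)&(Z>38)&(Z<85)&(abs(X-527)>35)
print(np.percentile(Z[r],[1,50,95]),rect(W[r]/1000))
E
```

```text
t 27.25 pos [528.3  -1.9  74.2] tool-x deg 175.05 turn 0.001 then dx,dy 0.7 -0.5 dz 35.3 open 0.568 F [ 0.4 -0.3 -4.4] q6 -1.71
[44.1942357  66.4268071  69.81162835] [ 5.270e+02 -3.000e-01  1.508e+02  5.410e+01 -4.900e+00]
```

Request:
servo_tool --commands '[[[-0.4, 0, 15], 0, 45], [[0, 0, 10], 0, 45], [[0, 0, 5], 0, 45], [[0, 0, 1.5], 0, 45], [[0, 0, 1], 0, 45], [[0, 0, 0], 0, 45], [[0, 0, 0], 0, 45]]'

```text
time_s: 28.18
eef_pos: [0.529, -0.0024, 0.0421]
eef_rot: [0.0, 0.044, 0.999, -0.0]
wrist_force: [-0.2, 0.7, -3.6]
opening: 0.569
grasp_force: 63.7
```

Request:
servo_tool --commands '[[[0, 0, 1], 0, 45], [[0, 0, 0.8], 0, 45], [[0, 0, 0.7], 0, 45], [[0, 0, 0], 0, 45]]'

```text
time_s: 28.68
eef_pos: [0.5287, -0.0023, 0.0392]
eef_rot: [-0.0, 0.044, 0.999, 0.0]
wrist_force: [-0.5, -0.1, -5.3]
opening: 0.564
grasp_force: 63.7
```

Request:
servo_tool --commands '[[[0, 0, 0.4], 0, 45], [[0, 0, 0.3], 0, 45], [[0, 0, 0], 0, 45]]'

```text
time_s: 29.05
eef_pos: [0.5288, -0.0023, 0.0389]
eef_rot: [-0.0, 0.044, 0.999, -0.0]
wrist_force: [-1.7, 0.6, 1.1]
opening: 0.571
grasp_force: 64.4
```

Request:
servo_tool --commands '[[[0, 0, 0], 0, 66], [[0, 0, 0], 0, 66], [[0, 0, 0], 0, 66], [[0, 0, -10], 0, 66], [[0, 0, -30], 0, 66], [[0, 0, -30], 0, 66], [[12, -46, 0], 0, 66], [[12, -46, 0], 0, 66], [[12, -46, 0], 0, 66], [[0, 0, 0], 0, 66], [[0, 0, 0], 0, 66], [[0, 0, 0], 0, 66]]'

```text
time_s: 30.55
eef_pos: [0.4812, -0.1357, 0.1087]
eef_rot: [0.0, 0.043, 0.999, 0.0]
wrist_force: [-0.2, -0.3, -0.6]
opening: 0.769
grasp_force: 0.0
```

```bash
python3 go.py 490.9 -140.2 29.5 -5.5; python3 - <<'E'
from h import *
for n in('side','top'):
    c=cam(n); W=cloud(c)*1000;X,Y,Z=W[...,0],W[...,1],W[...,2]
    m=(abs(X-527)<110)&(abs(Y)<60)
    t=m&(abs(Z-33)<5);print(n,rect(W[t]/1000),np.median(Z[t]))
E
```

```text
t 30.55 pos [ 481.2 -135.7  108.7] tool-x deg 175.08 turn 0.0101 then dx,dy -10.1 -3.6 dz 79.2 open 0.769 F [-0.2 -0.3 -0.6] q6 -2.0
side [528.3  -0.9 152.2  54.   -4.8] 32.86565045822589
top [526.3  -1.3 150.   49.9  -4.9] 33.294984883894145
```

Flattening is centred and flat at 33 mm. Next is the finishing stone.

Request:
servo_tool --commands '[[[-10, -3.6, 0], 0.01, 66], [[0, 0, 30], 0, 66], [[0, 0, 30], 0, 66], [[0, 0, 13], 0, 66], [[0, 0, 6], 0, 66], [[0, 0, 0], 0, 66], [[0, 0, 0], 0, 50], [[0, 0, 0], 0, 45], [[0, 0, 0], 0, 45], [[0, 0, 0], 0, 45], [[0, 0, 0], 0, 45], [[0, 0, 0], 0, 45]]'

```text
time_s: 32.15
eef_pos: [0.4914, -0.1414, 0.0309]
eef_rot: [0.001, 0.049, 0.999, -0.0]
wrist_force: [-1.5, 2.1, 5.2]
opening: 0.568
grasp_force: 63.4
```

Request:
servo_tool --commands '[[[0, 0, -10], 0, 45], [[0, 0, -25], 0, 45], [[0, 0, -40], 0, 45], [[0, 0, -10], 0, 45], [[0, 0, 0], 0, 45], [[0, 0, 0], 0, 45]]'

```text
time_s: 32.9
eef_pos: [0.4894, -0.1405, 0.113]
eef_rot: [-0.001, 0.049, 0.999, 0.001]
wrist_force: [-0.5, 0.2, -3.6]
opening: 0.567
grasp_force: 63.3
```

```bash
python3 go.py 530.6 -284 60 5.1
```

```text
t 32.9 pos [ 489.4 -140.5  113. ] tool-x deg 174.42 turn -0.1864 then dx,dy -28.3 -146.5 dz 53.0 open 0.567 F [-0.5  0.2 -3.6] q6 -1.99
```

Request:
servo_tool --commands '[[[0, 0, 0], -0.093, 45], [[0, 0, 0], -0.093, 45], [[-7, -36.6, 0], 0, 45], [[-7, -36.6, 0], 0, 45], [[-7, -36.6, 0], 0, 45], [[-7.3, -36.7, 0], 0, 45], [[0, 0, 10], 0, 45], [[0, 0, 10], 0, 45], [[0, 0, 0], 0, 45], [[0, 0, 0], 0, 45]]'

```text
time_s: 34.15
eef_pos: [0.5315, -0.2836, 0.0943]
eef_rot: [-0.0, -0.045, 0.999, 0.0]
wrist_force: [0.3, -0.6, -4.0]
opening: 0.567
grasp_force: 63.6
```

```bash
python3 go.py 530.6 -284 60.9 5.1; python3 - <<'E'
from h import *
c=cam('side');save(c,'hold.png');W=cloud(c)*1000;X,Y,Z=W[...,0],W[...,1],W[...,2]
r=(abs(X-531)<85)&(abs(Y+283)<50)&(Z>56)&(Z<105)&(abs(X-531)>35)
print(np.percentile(Z[r],[1,50,95]),rect(W[r]/1000))
E
```

```text
t 34.15 pos [ 531.5 -283.6   94.3] tool-x deg 185.14 turn 0.0007 then dx,dy 1.0 -0.3 dz 33.4 open 0.567 F [ 0.3 -0.6 -4. ] q6 -2.35
[64.26601356 86.71277504 92.77137558] [ 531.6 -282.9  150.3   60.     5.9]
```

View pics/hold.png

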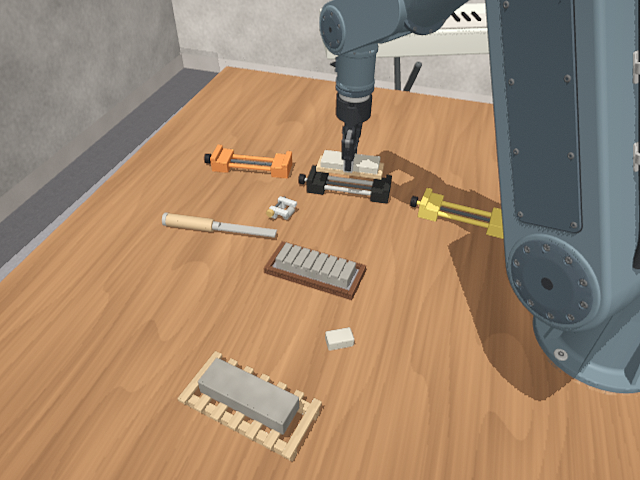

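The finishing stone hangs level above the black holder at (348,165). Flattening is in the box at (315,268). Centring is within 1 mm, so I lower it.

Request:
servo_tool --commands '[[[0.7, 0, 14], 0, 45], [[0, 0, 10], 0, 45], [[0, 0, 4], 0, 45], [[0, 0, 1.5], 0, 45], [[0, 0, 1], 0, 45], [[0, 0, 0], 0, 45], [[0, 0, 0], 0, 45]]'

```text
time_s: 35.08
eef_pos: [0.5311, -0.2847, 0.0644]
eef_rot: [0.0, -0.044, 0.999, -0.0]
wrist_force: [-0.1, -0.5, -4.0]
opening: 0.571
grasp_force: 63.6
```

Request:
servo_tool --commands '[[[0, 0, 1], 0, 45], [[0, 0, 0.6], 0, 45], [[0, 0, 0.4], 0, 45], [[0, 0, 0], 0, 45]]'

```text
time_s: 35.58
eef_pos: [0.5309, -0.2846, 0.062]
eef_rot: [-0.0, -0.044, 0.999, 0.0]
wrist_force: [0.1, 0.5, -3.8]
opening: 0.564
grasp_force: 63.6
```

Request:
servo_tool --commands '[[[0, 0, 0.5], 0, 45], [[0, 0, 0.5], 0, 45], [[0, 0, 0.4], 0, 45], [[0, 0, 0], 0, 45]]'

```text
time_s: 36.08
eef_pos: [0.531, -0.2846, 0.061]
eef_rot: [-0.0, -0.044, 0.999, -0.0]
wrist_force: [-1.8, 1.6, 0.3]
opening: 0.57
grasp_force: 64.1
```

Contact. I release, rise and move back from the work for a final look.

Request:
servo_tool --commands '[[[0, 0, 0], 0, 66], [[0, 0, 0], 0, 66], [[0, 0, 0], 0, 66], [[0, 0, -10], 0, 66], [[0, 0, -30], 0, 66], [[0, 0, -50], 0, 66], [[0, 0, -50], 0, 66], [[30, 0, -10], 0, 66], [[40, 0, 0], 0, 66], [[40, 0, 0], 0, 66], [[40, 0, 0], 0, 66], [[0, 0, 0], 0, 66], [[0, 0, 0], 0, 66], [[0, 0, 0], 0, 66]]'

```text
time_s: 37.83
eef_pos: [0.3824, -0.298, 0.2111]
eef_rot: [0.0, -0.045, 0.999, -0.0]
wrist_force: [0.1, -0.5, -0.0]
opening: 0.774
grasp_force: 0.0
```

```bash
python3 - <<'E'
from h import *
for n in('side','top'):
    c=cam(n); save(c,n+'9.png');W=cloud(c)*1000;X,Y,Z=W[...,0],W[...,1],W[...,2]
    for x,y,z in((531,-283,58),(527,-1,33),(535,314,58)):
        t=(abs(X-x)<110)&(abs(Y-y)<60)&(abs(Z-z)<4)
        print(n,rect(W[t]/1000),np.median(Z[t]))
E
```

```text
side [ 531.1 -282.9  130.1   56.4    4.3] 57.77031481792558
side [527.5  -1.5 150.8  54.9  -4.6] 32.962159764308105
side [535.8 314.7 150.6  51.5 -10.1] 58.20077949844004
top [ 529.7 -283.4  129.9   51.4    4.5] 58.18014908494028
top [526.2  -1.3 150.   49.9  -5. ] 33.4607531015219
top [534.7 314.  150.   51.1 -10.3] 58.37931972981858
```

View pics/top9.png

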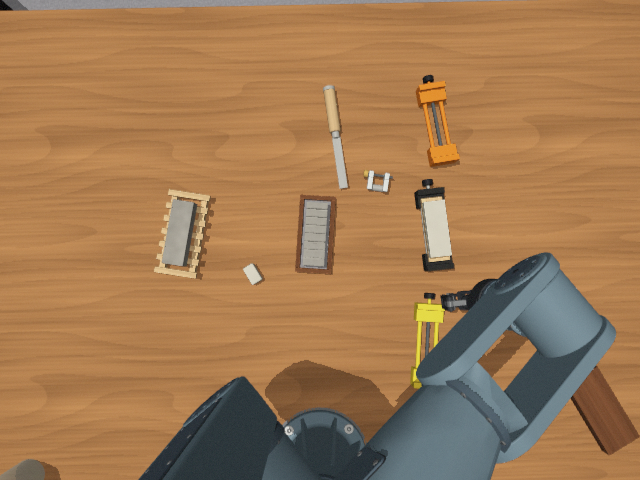

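View pics/side9.png

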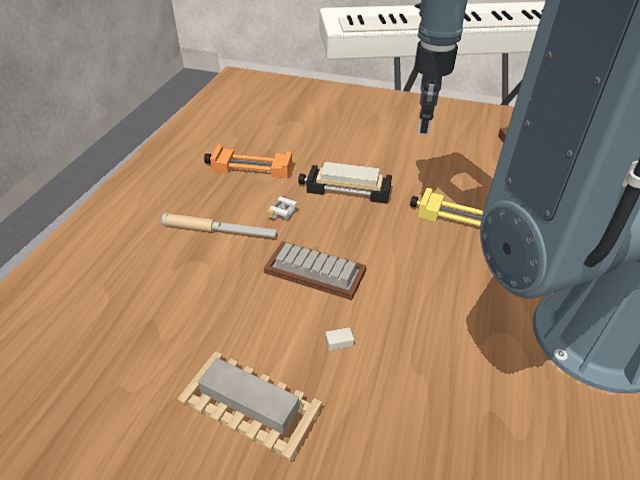

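The top view shows the coarse stone on the rack (179,233), flattening in the box (316,234) and finishing in the black holder (436,228). All are flat at the right heights and centred, and the other things on the bench have not moved. The gripper is clear, so I hand in.

```bash
python3 -c "
from bench import ctrl
print(ctrl.hand_in())"
```

```text
the job is handed in; nothing more can be done
None
```

The job is done and handed in at about 38 s: the coarse stone is on the rack, the flattening stone in its box and the finishing stone in the holder, each flat and within about 1–2 mm of centre in the final camera measurements.

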